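# Shut the forge door with the hook rod

### The arm

A 6-joint arm with a two-finger parallel gripper is mounted at the origin on the work surface. World frame = base frame: x ahead of the robot, y to its left, z up, the work surface at z = 0. Lengths are in mm, angles in rad, forces in N, time in s.
With the tool pointing down it reaches from about 275 to 725 mm from the base axis. Payload 5.6 kg.
Tool frame: the origin (TCP) lies on the centre line of the jaws, within the pads' length; the fingertips stand 19 mm ahead of it and the grasp point (between the pads) is the TCP; z points along the fingers, y is the direction in which the jaws open and shut (so a half turn about z gives the same grasp; the last joint's range is limited). The gripper opens to 85 mm and grips with 20 to 120 N. Pads are 22 mm wide; open, the fingers measure 114 mm over their backs; the gripper's body (76 mm by 85 mm) begins 54 mm behind the grasp point. The pads swing forward as they close: fully open they stand 13 mm farther back than shut.
Start: joints at [-1.046, 0.255, 0.108, 0, -1.424, -0.285], TCP at [130.65, -534.25, 250.283] pointing down, gripper open.
Joint ranges: [-2.95, 2.95], [-1.21, 1.97], [-1.09, 1.5], [-2.87, 1.71], [-2.94, -0.07], [-3.05, 3.05]. Speed limits (rad/s): [2.57, 2.57, 3.14, 3.14, 3.14, 3.14].

### API

Orientations are given as a rotation vector (axis times angle).
In Python, from plant import env, inverse_kinematics, viewer, close_job, finder gives the robot as it stands. Calls block until the motion is done:
- env.move_ptp(position, orientation): joint-space move of the TCP to a pose.
- env.line_to(position, rate=150, ori=None): straight line of the TCP; ori=None keeps the orientation; rate is the mean speed in mm/s.
- env.movej(angles): joint-space move.
- env.gripper_to(opening, newtons=None): finger opening in mm; newtons is the grip in N (None keeps the last); returns when the fingers have stopped.
- env.dwell(seconds).
- inverse_kinematics(position, orientation): joint angles nearest the present ones, or None.
- env.state(): the state.
- viewer.capture(name): name is "scene" or "top" or "wrist"; returns the picture (400x640x3 uint8, red, green, blue); there is no depth.
- viewer.camera_model(name): a dict with "mtx" (3x3 intrinsics, pixels), "dist_coeffs" ([k1, k2, p1, p2, k3] as OpenCV has them; the pictures are not rectified), "camera_from_world" (4x4, takes a point from world to camera coordinates); the wrist camera has in their place "hand_eye" (4x4, takes a point from camera to tool coordinates, whose origin is the TCP and whose axes are the flange's). Camera axes: x right, y up, looking along -z (the intrinsics and any distortion apply to the point x, -y, -z); pixel columns grow to the right and rows downward; lengths in mm; the calibration is good to about 2 mm. A picture is of the moment at which its call begins: read the wrist's pose just before it. camera_model takes no time and is no camera call.
A pose or a line that the arm cannot do raises env.PlanningError and nothing moves.
- close_job(): hands the job in, once; it reports no verdict.
Trained networks look in the newest picture that a camera, given by its name, has taken for a name from the list of things; names that differ only in an ending like _2 or _b are one class to them, and where a whole thing is asked for, a point or a joint stands for the part that bears it (a point fixed in the world has none). Each returns a list of dicts, best first, with "p" (0 to 1); they miss things now and then, are a little off and sometimes report something else, mostly with a low value. They report only what shows in the picture. A call takes as long as a camera call. They do not tell look-alikes from the thing itself.
- finder.silhouettes(thing, camera): "region" (400x640 bool, what is visible of it) and "extent" ([left, top, right, bottom] in pixels, round what is visible of it).
The state is a dict: "clock": time; "joint_positions": joint angles; "joint_vel": joint speeds; "effort": joint torques, N m; "eef_pos": TCP position; "tcp_rot": TCP orientation; "contact_force": force on the tool from outside, world axes, zero at the start; "wrist_torque": the same for the moment, N m; "opening": finger opening in mm.
Only numpy, scipy, OpenCV 4.12 (cv2) and the standard library are available. Lean on these libraries where they do the work, as an engineer would, in place of code of your own. Each camera call takes 0.05 s, during which the arm holds its last target.

### The job

Take the hook rod from its wooden rack, hook it into the yellow ring on the raised forge door and pull the door all the way down, then keep pulling steadily at about 9 newtons for a second so that it beds on its sill, wherever that stops it. Never load the rod against the forge with more than 16 newtons, touch the forge with the rod only, and leave the hammer, can and brick alone. Finally unhook, lay the rod back in its rack as it lay, and let go.

Things in the scene. Friction and masses are not known exactly. Their poses are not given: they have to be found in the camera images.
- forge: Small dark steel gas forge, fixed to the bench: 240 deep (x), 300 wide (y), 240 high. Origin at the middle of its base. Its front, with the sliding door, looks along its own -x axis. Two upright aluminium guide rails stand before the front face, 230 apart, up to 340 high, with a tie bar across their tops (352 high); the door runs between them. Nothing stands before the door but the ring.
- door (a joint): Travel of the grey sliding door, m: 0 is fully up, growing as it slides straight down. Its lower edge lands on a sprung brass sill bar (gives about 2.5 N per mm), packed to a different height each day: landing is anywhere from 0.072 to 0.110, to be felt. Left alone, the door stays put. Sliding takes a slow pull of 1 to 5 N; a pull rising past 6.5 N beyond 0.07 means that it has landed.
- ring (a point): Centre of the yellow ring on the door, moving with it. The ring stands upright: its hole, 44 mm across, runs along the point's x axis, which points from outside into the door (z up). Bar 7 mm thick. The ring plane is 40 mm before the door's face; a stem holds it at its top only, so the space behind its lower half is free. 271 to 291 mm above the bench with the door fully up.
- rack_seat (a point): Fixed wooden rack with two flared notches; this point is where hook_grip lies when the rod is home in the rack, 75 mm above the bench; x axis along the rod towards its hook end, z up. The notches are 70 mm behind (12 thick) and 65 mm ahead (12 thick) of this point along x; base 190 x 100 x 12 mm; the cradles rise about 5 mm above the rod's axis at the handle and 16 mm at the shank.
- hook_grip (a point): Gripping point on the hook rod (loose, 120 g, near its balance point), on the rod's axis. The rod's x axis runs along it towards the hook, its z axis points up when it lies in the rack with the hook turned down. Wooden handle of section 22 wide (y) x 32 high (z), from 90 mm behind this point to 30 mm ahead of it; then a round steel shank 8 mm thick straight on to the bend.
- hook_bend (a point): The hook's bend, on the rod's axis, 95 mm ahead of hook_grip along the rod: here the 8 mm round steel turns square down (rod -z).
- hook_tip (a point): Lower end of the downturned hook, 24 mm below hook_bend (28 mm from the shank's upper side to the tip), 8 mm thick. Hooked: the shank lies through the ring on its lower bar, and the tip hangs down behind that bar.
- hammer: Hand hammer lying on the bench; leave it.
- can: Closed green can, 66 mm across, 90 high, standing on the bench, origin at its base; leave it.
- brick: Firebrick 110 x 60 x 50 mm lying on the bench, origin at its base; leave it.
Things that resemble listed ones, but are neither listed nor needed, are in the scene too. What is shaped like the part that bears hook_grip but turquoise is not meant. Of the things shaped like the part that bears rack_seat, the wooden one is meant.

How it is judged:
By the outcome, as a careful person would: the job done as asked, in the order asked, and still so for the second after the job is handed in, with the robot touching nothing.
It also fails if it takes over 72 s, if anything falls off the work surface, if the arm or the gripper's body presses on something with over 40 N, if the wrist force passes 120 N, or if a joint passes its speed limit or range.

## Working session

There is one attempt and no reset: what is moved stays moved. The work goes in short steps, each a Python script; the robot and the scene stay as the last script left them, time stands still between calls to the robot, and variables do not carry over. Pictures are saved under pics/ and viewed, and the job is handed in when it is done.

```bash
ls -la; mkdir -p pics; python3 - <<'E'
from plant import env, viewer, finder
import cv2
s=env.state(); print({k:(v if not hasattr(v,'round') else v) for k,v in s.items()})
for n in ("scene","top","wrist"):
    im=viewer.capture(n); cv2.imwrite(f"pics/{n}0.png",im[:,:,::-1]); print(n,viewer.camera_model(n))
E
```

```text
total 12
drwxr-xr-x  3 agent agent 4096 Dec  7 14:18 .
drwxr-xr-x 23 root  root  4096 Dec  7 14:18 ..
drwxr-xr-x  2 agent agent 4096 Dec  7 14:18 pics
{'clock': 0.0, 'joint_positions': array([-1.04644340e+00,  2.55733978e-01,  1.07031797e-01, -4.68876099e-04,
       -1.42389123e+00, -2.84606761e-01]), 'joint_vel': array([ 5.67262639e-04, -1.35517656e-03, -8.61125962e-06,  1.22621156e-03,
       -1.24607244e-03,  1.42310218e-03]), 'effort': array([ 3.24297274e-03, -3.86631560e+01,  2.37944466e+01,  5.36458880e+00,
       -5.92471551e-03,  1.68819122e-05]), 'eef_pos': array([ 130.55788997, -533.81892281,  249.41430572]), 'tcp_rot': array([ 3.75549714e-01, -3.11878081e+00, -2.88149025e-03]), 'contact_force': array([-0.67374193, -0.12249644,  0.06969464]), 'wrist_torque': array([ 0.04710542,  0.02571208, -0.00113811]), 'opening': 85.42683676065879}
scene {'mtx': array([[467.63082201,   0.        , 311.8056397 ],
       [  0.        , 467.63082201, 195.0389127 ],
       [  0.        ,   0.        ,   1.        ]]), 'dist_coeffs': array([-0.12577316,  0.        ,  0.        ,  0.        , 
[... 903 characters left out ...]
,
       [ 0.00000000e+00,  0.00000000e+00,  0.00000000e+00,
         1.00000000e+00]])}
wrist {'mtx': array([[277.76790607,   0.        , 318.08082003],
       [  0.        , 277.76790607, 197.89442714],
       [  0.        ,   0.        ,   1.        ]]), 'dist_coeffs': array([-0.04437885,  0.        ,  0.        ,  0.        ,  0.        ]), 'hand_eye': array([[ 3.23044942e-04,  9.51236300e-01,  3.08462960e-01,
         7.94755430e+01],
       [ 9.99999833e-01, -4.55228663e-04,  3.56558663e-04,
         3.76434838e-01],
       [ 4.79592724e-04,  3.08462793e-01, -9.51236288e-01,
        -1.22679777e+02],
       [ 0.00000000e+00,  0.00000000e+00,  0.00000000e+00,
         1.00000000e+00]])}
```

View pics/scene0.png

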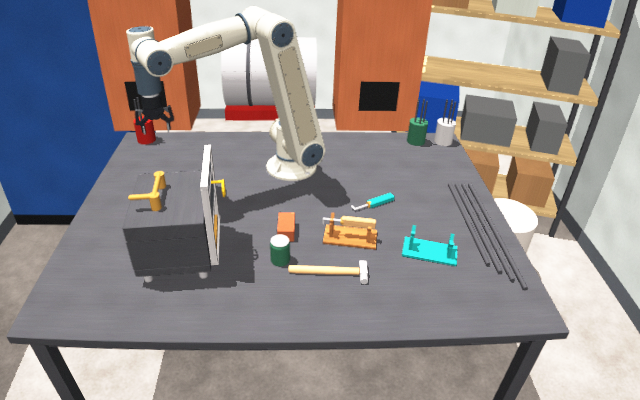

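View pics/top0.png

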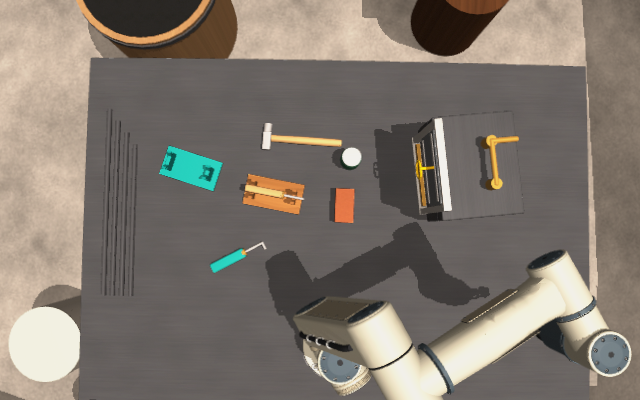

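View pics/wrist0.png

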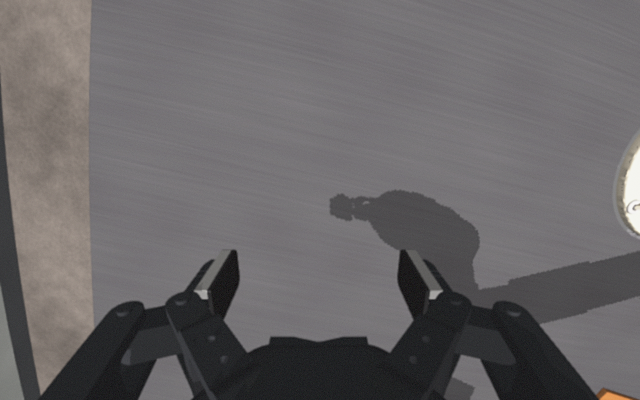

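```bash
cat > h.py <<'E'
import numpy as np, cv2
from scipy.spatial.transform import Rotation as R
from plant import env, inverse_kinematics, viewer, finder
F=np.diag([1.,-1,-1])
def cam(name, st=None):
    m=viewer.camera_model(name)
    if name=="wrist":
        T=np.eye(4); T[:3,:3]=R.from_rotvec(st["tcp_rot"]).as_matrix(); T[:3,3]=st["eef_pos"]
        W=T@m["hand_eye"]
    else: W=np.linalg.inv(m["camera_from_world"])
    return dict(K=m["mtx"],d=m["dist_coeffs"],W=W)
def ray(c,uv):
    p=cv2.undistortPoints(np.array(uv,float).reshape(-1,1,2),c["K"],c["d"]).reshape(-1,2)
    v=np.c_[p,np.ones(len(p))]@F.T
    v=v@c["W"][:3,:3].T
    return c["W"][:3,3], v/np.linalg.norm(v,axis=1)[:,None]
def atz(c,uv,z):
    o,v=ray(c,uv); return o+v*((z-o[2])/v[:,2])[:,None]
def proj(c,P):
    M=np.linalg.inv(c["W"]); q=(np.atleast_2d(P)@M[:3,:3].T+M[:3,3])@F.T
    r,_=cv2.projectPoints(q,np.zeros(3),np.zeros(3),c["K"],c["d"]); return r.reshape(-1,2)
def tri(rays):
    A=np.zeros((3,3));b=np.zeros(3)
    for o,v in rays:
        v=np.ravel(v); M=np.eye(3)-np.outer(v,v);A+=M;b+=M@o
    x=np.linalg.solve(A,b); return x,[np.linalg.norm((np.eye(3)-np.outer(np.ravel(v),np.ravel(v)))@(x-o)) for o,v in rays]
E
python3 - <<'E'
from h import *
np.set_printoptions(precision=1,suppress=True)
for n in("scene","top"):
    viewer.capture(n); c=cam(n)
    for t in ("hook_grip","rack_seat","door","ring","forge","hammer","can","brick"):
        for d in finder.silhouettes(t,n)[:3]:
            ys,xs=np.nonzero(d["region"]); print(n,t,round(d["p"],2),d["extent"],(xs.mean(),ys.mean()),len(xs), atz(c,[[xs.mean(),ys.mean()]],75 if t in("hook_grip",) else 280 if t in('door','ring') else 20))
c=cam("top")
for t,z,uv in (("handle ends",75,[[243,188],[303,199]]),("ring",281,[[422,170]]),("tie",352,[[437,120],[442,212]])): print(t,atz(c,uv,z))
print(env.state()["clock"])
E
```

```text
scene hook_grip 0.83 [319.3, 214.3, 376.2, 228.3] (np.float64(353.46231155778895), np.float64(221.64824120603015)) 398 [[491.2 223.5  75. ]]
scene hook_grip 0.63 [346.2, 193.7, 397.6, 213.2] (np.float64(375.3506097560976), np.float64(201.7439024390244)) 328 [[370.6 319.4  75. ]]
scene rack_seat 0.75 [400.1, 226.8, 456.1, 267.3] (np.float64(430.5487603305785), np.float64(249.9801652892562)) 1210 [[584.5 490.2  20. ]]
scene rack_seat 0.18 [208.8, 167.3, 223.9, 217.1] (np.float64(214.6038338658147), np.float64(189.27156549520768)) 313 [[ 204.8 -311.6   20. ]]
scene door 0.66 [208.5, 168.4, 224.9, 216.5] (np.float64(214.81894150417827), np.float64(191.44289693593313)) 359 [[ 599.3 -231.6  280. ]]
scene door 0.55 [275.5, 210.1, 296.3, 241.5] (np.float64(285.81042654028437), np.float64(223.92417061611374)) 422 [[760.7 -10.7 280. ]]
scene ring 0.78 [205.3, 162.7, 224.3, 223.5] (np.float64(213.54520547945205), np.float64(188.76164383561644)) 365 [[ 584.6 -237.5  280. ]]
scene ring 0.51 [287.4, 258.5, 367.5, 285.9] (np.float64(333.3157162726008), np.float64(269.93602225312935)) 719 [[946.  10
[... 1631 characters left out ...]
.6 -16.5  20. ]]
top forge 0.57 [412.6, 108.6, 524.4, 224.0] (np.float64(467.3166398941699), np.float64(166.71643201360672)) 10583 [[ 588.6 -427.    20. ]]
top hammer 0.88 [262.6, 123.9, 338.4, 153.3] (np.float64(294.0323834196891), np.float64(139.19041450777203)) 772 [[671.5 147.7  20. ]]
top can 0.81 [338.1, 147.1, 362.4, 169.8] (np.float64(349.94054054054055), np.float64(158.44594594594594)) 370 [[610.1 -37.3  20. ]]
top brick 0.64 [334.3, 186.4, 349.5, 227.0] (np.float64(343.7465986394558), np.float64(204.18197278911563)) 588 [[459.1 -18.4  20. ]]
handle ends [[503.8 304.8  75. ]
 [471.4 114.1  75. ]]
ring [[ 545.6 -220.5  281. ]]
tie [[ 671.9 -245.7  352. ]
 [ 427.2 -258.7  352. ]]
1.05
```

```bash
cat >> h.py <<'E'
def ori(d,a=0.,flip=1):
    d=np.array([d[0],d[1],0.]);d/=np.linalg.norm(d);up=np.array([0,0,1.])
    tx=flip*(d*np.cos(a)+up*np.sin(a)); tz=-up*np.cos(a)+d*np.sin(a); ty=np.cross(tz,tx)
    return R.from_matrix(np.c_[tx,ty,tz]).as_rotvec()
def snap(name,fn,crop=None,scale=1):
    st=env.state(); im=viewer.capture(name); c=cam(name,st)
    o=im[:,:,::-1]
    if crop: o=o[crop[1]:crop[3],crop[0]:crop[2]]
    if scale!=1:o=cv2.resize(o,None,fx=scale,fy=scale,interpolation=cv2.INTER_CUBIC)
    cv2.imwrite("pics/"+fn+".png",o); return im,c
E
python3 - <<'E'
from h import *
np.set_printoptions(precision=2,suppress=True)
dr=(-32,-191); dd=(0.05,-1)
for flip in(1,-1):
  for a in(0,.25,.4,.5):
    for nm,p,d in(("above",[490,225,270],dr),("rack",[490,225,75],dr),("ringpre",[546,-90,291],dd),("ring",[546,-145,291],dd),("low",[546,-145,150],dd)):
        q=inverse_kinematics(p,ori(d,a,flip)); print(flip,a,nm,q)
E
```

```text
1 0 above [ 0.72  0.23  0.12  0.   -1.47 -0.89]
1 0 rack [ 0.72  0.35 -0.22  0.   -0.99 -0.89]
1 0 ringpre [ 0.12  0.25  0.21  0.   -1.53 -0.07]
1 0 ring [ 0.02  0.28  0.24  0.   -1.53  0.03]
1 0 low [ 0.02  0.33 -0.04  0.   -1.2   0.03]
1 0.25 above [ 0.81  0.34  0.19  0.14 -1.63 -0.98]
1 0.25 rack [ 0.81  0.45 -0.15  0.15 -1.18 -1.05]
1 0.25 ringpre [ 0.27  0.23  0.06  0.25 -1.46 -0.26]
1 0.25 ring [ 0.17  0.24  0.07  0.25 -1.43 -0.16]
1 0.25 low [ 0.16  0.3  -0.22  0.28 -1.1  -0.25]
1 0.4 above [ 0.85  0.41  0.23  0.21 -1.73 -1.02]
1 0.4 rack [ 0.85  0.53 -0.1   0.21 -1.3  -1.11]
1 0.4 ringpre [ 0.35  0.23 -0.03  0.38 -1.44 -0.37]
1 0.4 ring [ 0.25  0.23 -0.04  0.4  -1.4  -0.28]
1 0.4 low [ 0.24  0.3  -0.32  0.45 -1.07 -0.43]
1 0.5 above [ 0.88  0.45  0.25  0.25 -1.8  -1.04]
1 0.5 rack [ 0.88  0.58 -0.06  0.25 -1.38 -1.15]
1 0.5 ringpre [ 0.39  0.24 -0.09  0.47 -1.44 -0.45]
1 0.5 ring [ 0.29  0.23 -0.11  0.49 -1.39 -0.37]
1 0.5 low [ 0.28  0.31 -0.38  0.56 -1.08 -0.55]
-1 0 above [ 0.72  0.23  0.12  0.   -1.47  2.25]
-1 0 rack [ 0.72  0.35 -0.22  0.   -0.99  2.25]
-1 0 ringpre None
-1 0 ring None
-1 0 low None
-1 0.25 above [ 0.81  0.34  0.19  0.14 -1.63  2.16]
-1 0.25 rack [ 0.81  0.45 -0.15  0.15 -1.18  2.09]
-1 0.25 ringpre [ 0.27  0.23  0.06  0.25 -1.46  2.89]
-1 0.25 ring [ 0.17  0.24  0.07  0.25 -1.43  2.99]
-1 0.25 low [ 0.16  0.3  -0.22  0.28 -1.1   2.89]
-1 0.4 above [ 0.85  0.41  0.23  0.21 -1.73  2.12]
-1 0.4 rack [ 0.85  0.53 -0.1   0.21 -1.3   2.03]
-1 0.4 ringpre [ 0.35  0.23 -0.03  0.38 -1.44  2.77]
-1 0.4 ring [ 0.25  0.23 -0.04  0.4  -1.4   2.86]
-1 0.4 low [ 0.24  0.3  -0.32  0.45 -1.07  2.71]
-1 0.5 above [ 0.88  0.45  0.25  0.25 -1.8   2.1 ]
-1 0.5 rack [ 0.88  0.58 -0.06  0.25 -1.38  2.  ]
-1 0.5 ringpre [ 0.39  0.24 -0.09  0.47 -1.44  2.69]
-1 0.5 ring [ 0.29  0.23 -0.11  0.49 -1.39  2.77]
-1 0.5 low [ 0.28  0.31 -0.38  0.56 -1.08  2.59]
```

```bash
python3 - <<'E'
from h import *
np.set_printoptions(precision=2,suppress=True)
dd=(0.05,-1)
for p,a in(([130,-400,480],None),([380,-60,480],None)):
    print(inverse_kinematics(p,env.state()["tcp_rot"]if a is None else a))
ring=np.array([546,-222,281.])
def pose_for(target,dist,a,d,side=0.):
    o=ori(d,a); M=R.from_rotvec(o).as_matrix(); H=viewer.camera_model("wrist")["hand_eye"]
    v=M@(-H[:3,2]); c=np.array(target)-v*dist
    return c-M@H[:3,3],o
for a in(.6,.8,1.0,1.2):
    p,o=pose_for(ring,220,a,dd); print(a,p,inverse_kinematics(p,o))
E
```

```text
[-0.88  0.04  0.44  0.   -1.97 -0.45]
[ 0.26 -0.03  0.36 -0.   -1.97 -1.59]
0.6 [ 543.38 -163.58  345.91] [ 0.3   0.21 -0.06  0.58 -1.48 -0.36]
0.8 [ 542.79 -151.86  333.  ] [ 0.39  0.23 -0.22  0.75 -1.48 -0.55]
1.0 [ 542.35 -142.94  318.01] [ 0.45  0.28 -0.36  0.89 -1.51 -0.74]
1.2 [ 542.06 -137.18  301.55] [ 0.48  0.36 -0.47  1.01 -1.56 -0.91]
```

```bash
cat >> h.py <<'E'
def pose_for(target,dist,a,d):
    o=ori(d,a); M=R.from_rotvec(o).as_matrix(); H=viewer.camera_model("wrist")["hand_eye"]
    v=M@(-H[:3,2]); c=np.array(target)-v*dist
    return c-M@H[:3,3],o
E
python3 - <<'E'
from h import *
import pickle
np.set_printoptions(precision=2,suppress=True)
r=env.state()["tcp_rot"]
env.movej(inverse_kinematics([130,-400,480],r))
env.movej([0.3,-0.03,0.36,0,-1.97,-1.0])
ring=np.array([546,-222,281.]); out=[]
for i,(a,d) in enumerate(((1.0,(.25,-1)),(1.0,(-.2,-1)),(.7,(.05,-1)))):
    p,o=pose_for(ring,250,a,d); env.move_ptp(p,o); env.dwell(.15)
    im,c=snap("wrist",f"ring{i}"); out.append((im,c)); print(proj(c,ring),env.state()["clock"])
pickle.dump(out,open("ring.pkl","wb"))
cv2.imwrite("pics/ringm.png",np.hstack([cv2.resize(im[60:340,200:460,::-1],None,fx=1,fy=1) for im,c in out]))
E
```

```text
[[318.44 198.05]] 4.8083
[[317.51 198.91]] 5.5333
[[317.45 197.58]] 6.1333
```

View pics/ringm.png

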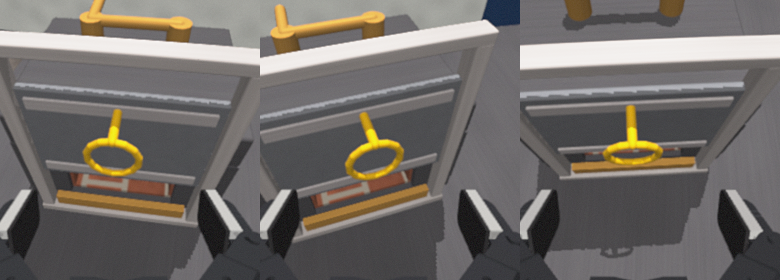

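View pics/ring1.png

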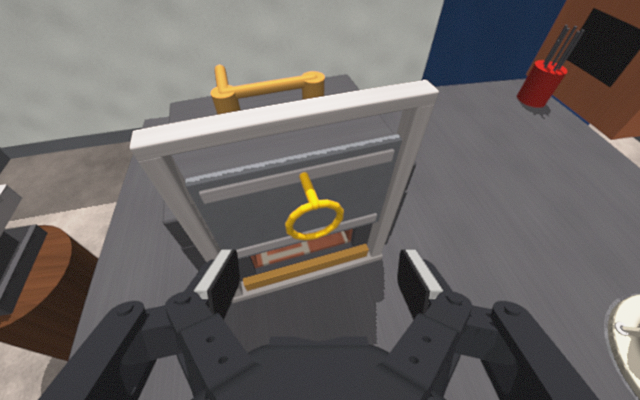

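```bash
python3 - <<'E'
from h import *
import pickle
from scipy import ndimage as nd
np.set_printoptions(precision=2,suppress=True)
out=pickle.load(open("ring.pkl","rb")); rays=[];cs=[]
for im,c in out:
    hsv=cv2.cvtColor(im,cv2.COLOR_RGB2HSV)
    m=cv2.inRange(hsv,(22,150,90),(34,255,255))>0
    lab,n=nd.label(m); k=lab[190:235,280:350]; k=np.bincount(k[k>0]).argmax(); m=lab==k
    hole=nd.binary_fill_holes(m)&~m; lab,n=nd.label(hole); k=np.bincount(lab[lab>0]).argmax(); hole=lab==k
    ys,xs=np.nonzero(hole); print(m.sum(),hole.sum(),xs.mean(),ys.mean(),xs.min(),xs.max(),ys.min(),ys.max())
    cs.append([xs.mean(),ys.mean()]); o,v=ray(c,[cs[-1]]); rays.append((o,v))
x,e=tri(rays); print(x,e)
from itertools import combinations
for i,j in combinations(range(3),2): print(tri([rays[i],rays[j]])[0])
for i in (0,1,2):
    cv2.imwrite(f"pics/r{i}z.png",cv2.resize(out[i][0][60:260,120:520,::-1],None,fx=2,fy=2,interpolation=cv2.INTER_CUBIC))
E
```

```text
963 909 312.35753575357535 217.55995599559955 289 336 204 230
988 882 314.2959183673469 220.24149659863946 292 336 206 234
968 393 312.6539440203562 213.11704834605598 291 335 208 219
[ 550.37 -214.88  258.62] [np.float64(0.10311384109248335), np.float64(0.18490411414982874), np.float64(0.1723149285470637)]
[ 550.46 -215.45  257.88]
[ 550.21 -214.54  259.26]
[ 550.4  -214.84  258.6 ]
```

View pics/r2z.png

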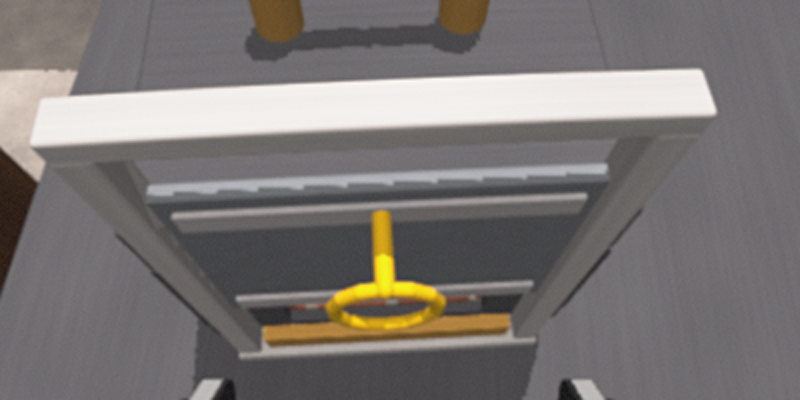

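View pics/r0z.png

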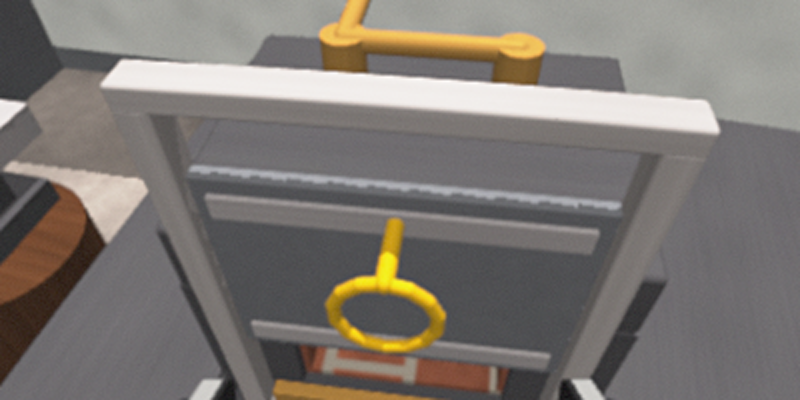

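```bash
python3 - <<'E'
from h import *
import pickle
np.set_printoptions(precision=2,suppress=True)
out=pickle.load(open("ring.pkl","rb"))
c0,c2=out[0][1],out[2][1]
for n,a,b in (("BL",(125,60),(45,98)),("BR",(712,100),(702,70)),("FL",(105,85),(33,150)),("FR",(718,133),(715,117))):
    print(n,tri([ray(c,[[p[0]/2+120,p[1]/2+60]]) for c,p in((c0,a),(c2,b))]))
x=np.array([550.37,-214.88,258.62])
for c in (c0,c2): print(np.linalg.norm(c["W"][:3,3]-x), c["W"][:3,3])
for n in("scene","top"):
    c=cam(n); o=proj(c,[x,x+[0,0,20]]); print(n,o)
E
python3 - <<'E'
import cv2
a=cv2.imread("pics/scene0.png")[140:240,170:270];b=cv2.imread("pics/top0.png")[120:220,390:490]
import numpy as np
cv2.imwrite("pics/st.png",np.hstack([cv2.resize(i,None,fx=4,fy=4,interpolation=cv2.INTER_CUBIC) for i in(a,b)]))
E
```

```text
BL (array([ 677.27, -257.41,  350.74]), [np.float64(0.0870794861602794), np.float64(0.08707948616013388)])
BR (array([ 432.62, -282.87,  351.63]), [np.float64(0.6991944746321064), np.float64(0.6991944746320641)])
FL (array([ 670.62, -232.45,  354.47]), [np.float64(0.8139481000289529), np.float64(0.8139481000290234)])
FR (array([ 432.72, -260.24,  352.23]), [np.float64(0.1017036285135513), np.float64(0.10170362851353634)])
265.79456650718174 [507.36 -68.   475.93]
267.869002937358 [ 541.22 -127.87  511.8 ]
scene [[222.76 188.28]
 [222.22 183.05]]
top [[418.35 169.17]
 [419.81 168.37]]
```

View pics/st.png

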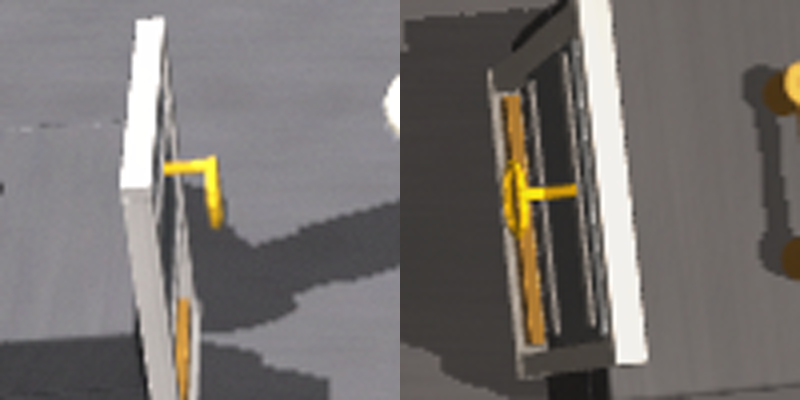

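```bash
python3 - <<'E'
from h import *
import pickle
np.set_printoptions(precision=2,suppress=True)
out=[]
for i,(a,d,t) in enumerate(((.3,(-.17,-1),(488,210,75)),(.75,(-.17,-1),(488,200,75)))):
    p,o=pose_for(t,260,a,d); print(p)
    env.move_ptp(p,o); env.dwell(.2)
    im,c=snap("wrist",f"rack{i}"); sil=[]
    for d_ in finder.silhouettes("hook_grip","wrist"): print(d_["p"],d_["extent"]); sil.append(d_)
    out.append((im,c,sil)); print(env.state()["clock"])
pickle.dump(out,open("rack.pkl","wb"))
for i in(0,1): cv2.imwrite(f"pics/rk{i}z.png",cv2.resize(out[i][0][60:350,130:510,::-1],None,fx=2,fy=2,interpolation=cv2.INTER_CUBIC))
E
```

```text
[494.23 244.43 194.16]
0.91 [451.9, 196.0, 558.3, 327.9]
0.73 [304.9, 97.5, 328.8, 300.7]
8.025
[502.49 282.55 167.08]
0.58 [303.6, 125.3, 331.7, 311.8]
0.58 [460.4, 230.1, 615.0, 395.5]
8.7833
```

View pics/rk0z.png

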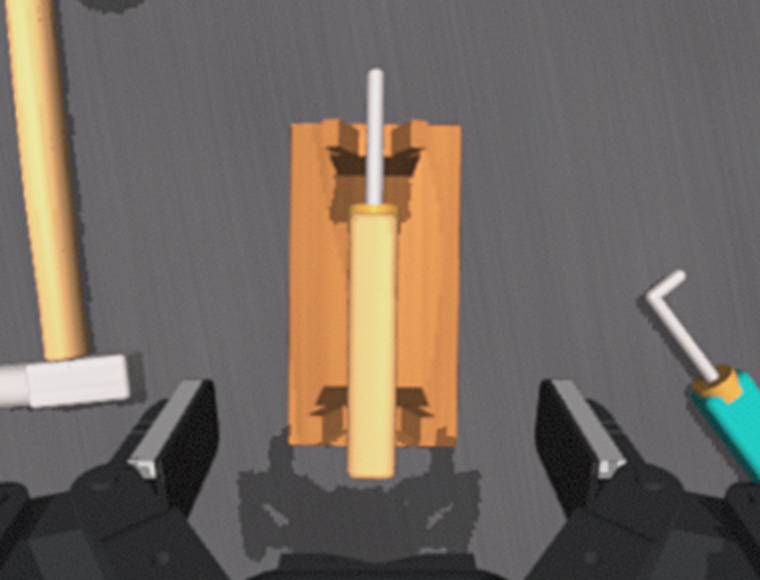

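View pics/rk1z.png

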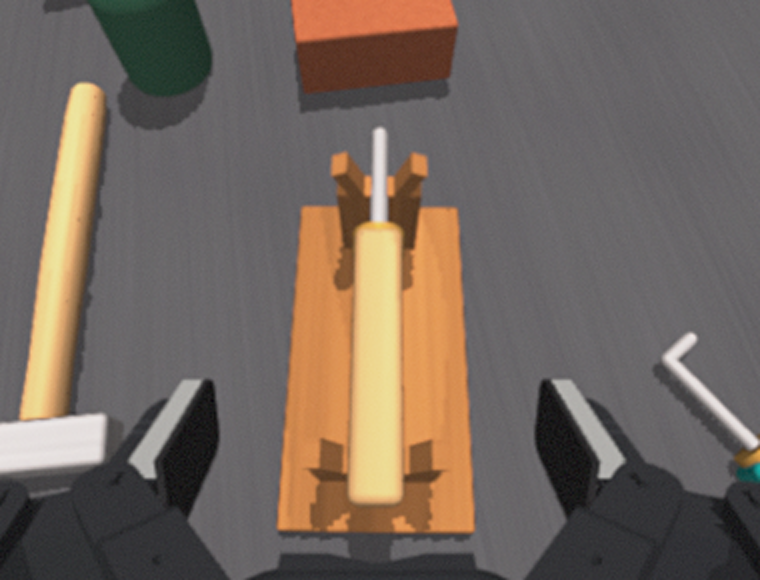

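```bash
python3 - <<'E'
from h import *
import pickle
np.set_printoptions(precision=2,suppress=True)
out=pickle.load(open("rack.pkl","rb"))
f=lambda u:[[u[0]/2+130,u[1]/2+60]]
for i,fs in ((0,dict(bend=((375.5,68),75),shank=((374.5,180),75),hand=((373,340),91),rear=((371,478),90))),(1,dict(bend=((379.5,127),75),shank=((379,200),75),hand=((378,360),91),rear=((376,503),88)))):
    c=out[i][1]; P={k:atz(c,f(u),z)[0] for k,(u,z) in fs.items()}
    for k,v in P.items(): print(i,k,v)
    d=P["bend"]-P["rear"]; d[2]=0; print(np.linalg.norm(d),d/np.linalg.norm(d))
    d/=np.linalg.norm(d); print("grip from bend",P["bend"]-99*d,"from rear",P["rear"]+90*d)
print(tri([ray(out[0][1],f((375.5,68))),ray(out[1][1],f((379.5,127)))]))
E
```

```text
0 bend [472.08 112.96  75.  ]
0 shank [481.38 164.73  75.  ]
0 hand [494.25 236.46  91.  ]
0 rear [505.56 297.39  90.  ]
187.45122227964478 [-0.18 -0.98  0.  ]
grip from bend [489.76 210.36  75.  ] from rear [489.49 208.84  90.  ]
1 bend [472.03 112.43  75.  ]
1 shank [480.23 158.15  75.  ]
1 hand [495.62 244.39  91.  ]
1 rear [505.68 298.38  88.  ]
188.97405979460493 [-0.18 -0.98  0.  ]
grip from bend [489.66 209.84  75.  ] from rear [489.66 209.82  88.  ]
(array([472.17, 113.35,  76.12]), [np.float64(0.02491968734436381), np.float64(0.024919687344395057)])
```

```bash
cat >> h.py <<'E'
G=np.array([489.6,209.8,75.]); DR=np.array([-0.179,-0.984]); A=0.4; OR=ori(DR,A)
RING=np.array([550.4,-214.9,258.8]); DF=np.array([0.108,-0.994,0]); OF=ori(DF,A)
E
python3 - <<'E'
from h import *
np.set_printoptions(precision=2,suppress=True)
def pr(t): s=env.state(); print(t,s["clock"],s["eef_pos"],s["contact_force"],s["wrist_torque"],s["opening"])
env.gripper_to(85)
env.move_ptp(G+[0,0,90],OR)
env.line_to(G+[0,0,15],rate=150); 
im,c=snap("wrist","pre"); print(proj(c,[G,G+99*np.r_[DR,0]]))
env.line_to(G,rate=60); env.dwell(.2); pr("at")
E
```

```text
[[317.96 264.29]
 [318.23  95.39]]
at 10.7333 [489.77 209.88  75.26] [-0.86 -0.19  0.45] [ 1.19 -0.21 -0.04] 84.71291863450088
```

View pics/pre.png

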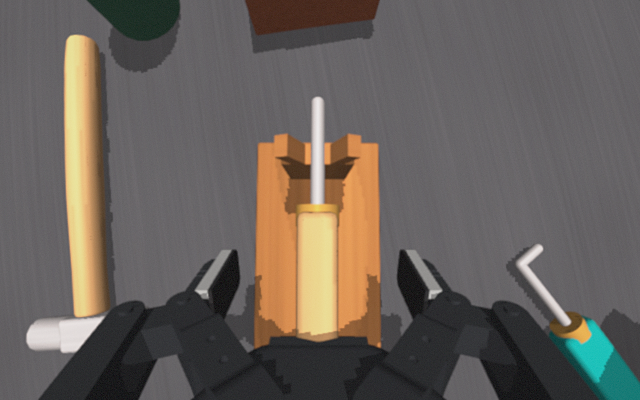

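```bash
python3 - <<'E'
from h import *
np.set_printoptions(precision=2,suppress=True)
def pr(t): s=env.state(); print(t,s["clock"],s["eef_pos"],s["contact_force"],s["wrist_torque"],s["opening"])
env.gripper_to(15,newtons=110); env.dwell(.2); pr("closed")
env.line_to(G+[0,0,40],rate=80); env.dwell(.2); pr("up40")
im,c=snap("wrist","held"); print(proj(c,[G+[0,0,40],G+[0,0,40]+99*np.r_[DR,0]]))
env.line_to(G+[0,0,220],rate=250)
pr("up")
E
```

```text
closed 11.5333 [489.74 209.94  75.27] [-0.72  1.06  3.49] [ 1.03  0.07 -0.05] 20.685423911492247
up40 12.3833 [489.32 209.57 114.41] [ 0.17  0.29 -1.62] [ 1.34 -0.22 -0.02] 20.74021129109759
[[316.87 271.15]
 [316.99  84.33]]
up 13.3 [489.05 209.69 293.41] [ 0.23  0.96 -1.22] [ 1.36 -0.26  0.03] 20.623569727775724
```

View pics/held.png

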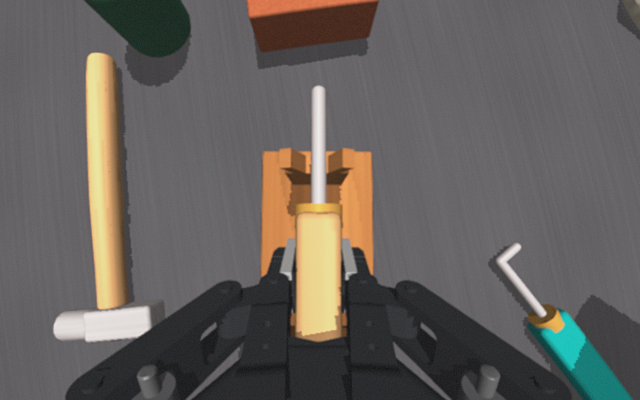

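```bash
cat >> h.py <<'E'
def tcp_for(s,dz): return RING+np.array([0,0,dz])-DF*(95-s)
def pr(t): 
    s=env.state(); print(t,round(s["clock"],2),s["eef_pos"],s["contact_force"],s["wrist_torque"],round(s["opening"],2)); return s
np.set_printoptions(precision=2,suppress=True)
E
python3 - <<'E'
from h import *
env.move_ptp(tcp_for(-45,10),OF); env.dwell(.3); s=pr("pre"); print(tcp_for(-45,10))
im,c=snap("wrist","pre_hook",(200,0,440,300),2); print(proj(c,[RING]))
snap("scene","sc_pre",(150,100,310,220),5)
E
```

```text
pre 14.72 [535.56 -74.98 268.73] [-0.59 -0.11 -1.15] [ 1.28  0.18 -0.06] 20.38
[535.28 -75.74 268.8 ]
[[318.47  26.52]]
```

View pics/pre_hook.png

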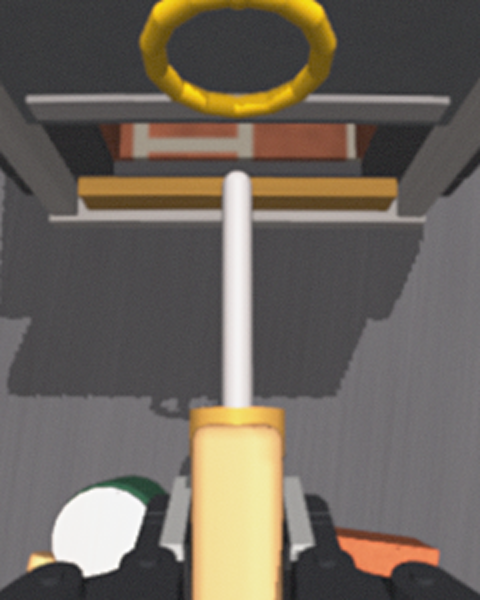

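View pics/sc_pre.png

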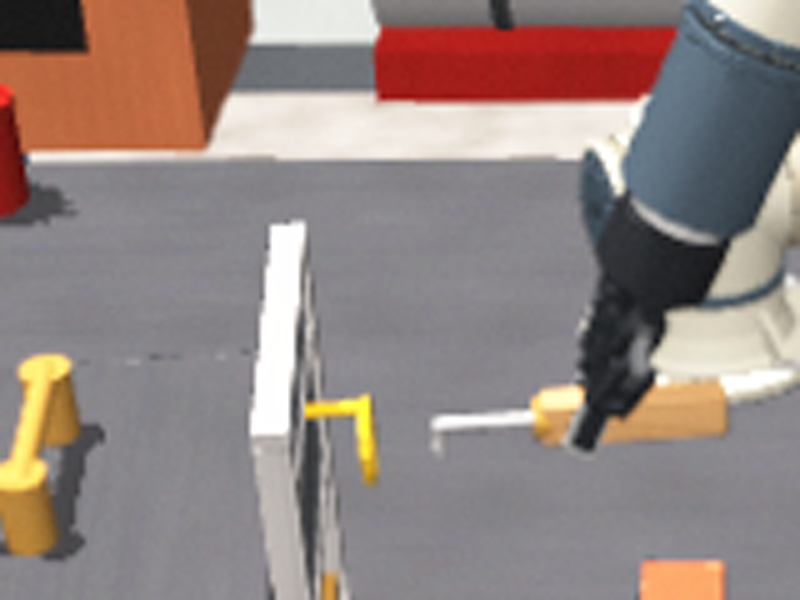

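```bash
python3 - <<'E'
from h import *
f0=env.state()["contact_force"]
for s in (-12,5,20):
    env.line_to(tcp_for(s,10),rate=40); st=pr(s); 
    if np.linalg.norm(st["contact_force"]-f0)>3: print("CONTACT"); break
env.dwell(.2); pr("end")
snap("wrist","ins",(200,0,440,300),2); snap("scene","sc_ins",(150,100,310,220),5)
E
```

```text
-12 15.79 [ 538.87 -108.47  268.78] [ 1.22  0.15 -0.88] [ 1.3   0.14 -0.01] 20.63
5 16.37 [ 540.64 -125.64  268.77] [-0.54 -0.02 -0.98] [ 1.3   0.2  -0.02] 20.82
20 16.89 [ 542.28 -140.53  268.77] [ 0.11 -1.61 -1.5 ] [ 1.32  0.11 -0.05] 20.97
end 17.09 [ 542.34 -140.22  268.8 ] [ 0.19 -0.71 -0.95] [ 1.31  0.09 -0.03] 20.69
```

View pics/ins.png

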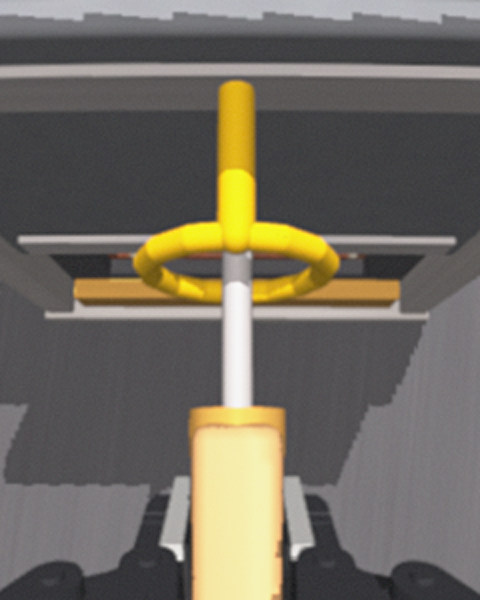

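View pics/sc_ins.png

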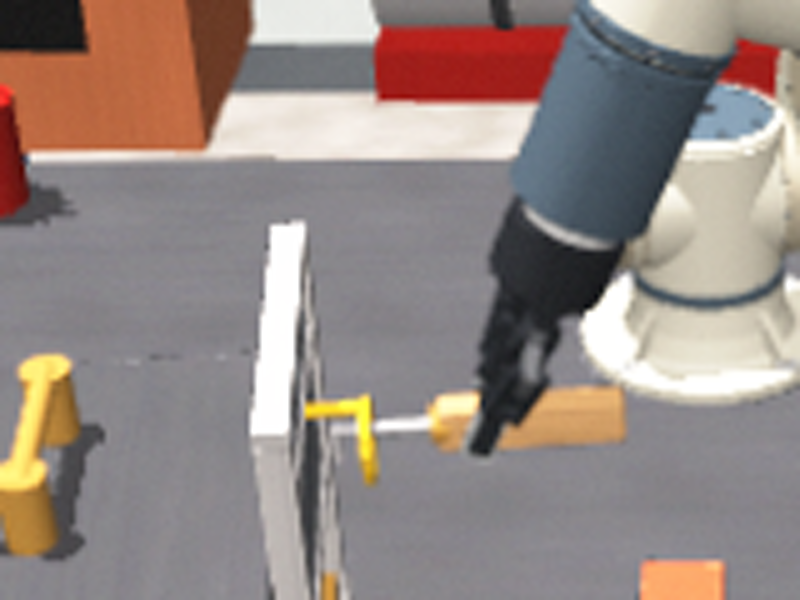

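```bash
cat >> h.py <<'E'
def fz(n=4,dt=.01):
    v=[]
    for _ in range(n): v.append(env.state()["contact_force"].copy()); env.dwell(dt)
    return np.mean(v,0)
E
python3 - <<'E'
from h import *
f0=fz(10,.02); np.save("f0.npy",f0); print("tare",f0)
env.line_to(tcp_for(20,-13),rate=50)
print(env.state()["clock"],fz()-f0)
dz=-13; log=[]
while dz>-45:
    dz-=2; env.line_to(tcp_for(20,dz),rate=25)
    raw=env.state()["contact_force"]-f0; f=fz(3)-f0; e=env.state(); print(dz,round(e["clock"],2),e["eef_pos"][2],raw[2],f)
    if f[2]>8 or np.linalg.norm(f[:2])>6: print("STOP");break
np.save("dz.npy",dz)
snap("wrist","pull1",(200,0,440,300),2)
E
```

```text
tare [-0.14  0.25 -0.76]
17.9667 [ 0.28 -0.77  0.45]
-15 18.27 243.87666107554162 0.41263441990442906 [ 0.1  -0.72 -0.37]
-17 18.55 241.7657937600145 -1.0370055046866904 [-0.16 -0.4  -0.76]
-19 18.82 240.21823235197365 2.222707301142454 [0.07 0.93 2.72]
-21 19.1 238.01129103114002 3.7627813260025227 [0.51 0.34 3.11]
-23 19.38 235.7737411157715 3.087408053977219 [ 0.75 -0.49  3.41]
-25 19.65 233.63865782438722 1.1912542526553982 [ 1.51 -0.91  2.02]
-27 19.93 231.65230948410664 2.4473272275015283 [ 1.23 -0.64  2.51]
-29 20.2 229.67874890225326 1.9837692761330006 [ 2.01 -0.91  2.27]
-31 20.48 227.65791558080534 2.2249110285541702 [ 1.58 -0.77  2.92]
-33 20.75 225.66001052492095 2.7757094575209633 [ 1.38 -0.46  2.53]
-35 21.02 223.68935157147155 2.7655260761346767 [ 2.34 -0.96  2.31]
-37 21.3 221.6205404128394 2.7522645589879158 [ 1.83 -1.42  2.68]
-39 21.57 219.6509207491736 2.11233869394774 [ 2.04 -0.69  2.03]
-41 21.85 217.63198460511197 3.0970071000121915 [ 2.17 -0.74  2.63]
-43 22.12 215.62012270809504 2.4466435581239248 [ 2.46 -0.57  2.32]
-45 22.4 213.65047332240323 2.730928243359001 [ 2.48 -1.14  2.8 ]
```

View pics/pull1.png

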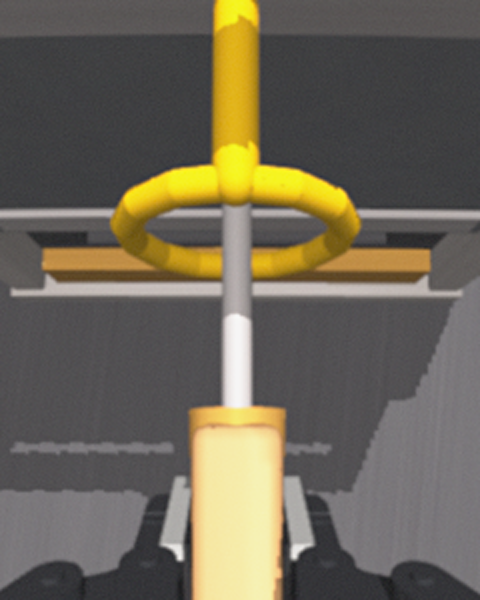

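```bash
python3 - <<'E'
from h import *
f0=np.load("f0.npy"); dz=float(np.load("dz.npy"))
while dz>-120:
    dz-=1.5; env.line_to(tcp_for(20,dz),rate=25)
    f=fz(2)-f0; e=env.state(); print(dz,round(e["clock"],2),round(e["eef_pos"][2],2),f)
    if f[2]>5.5 or np.linalg.norm(f[:2])>6: print("STOP");break
np.save("dz.npy",dz); print(fz(6)-f0)
E
```

```text
-46.5 22.72 212.23 [ 1.59 -1.18  2.68]
-48.0 22.98 210.7 [ 1.98 -1.64  3.35]
-49.5 23.25 209.2 [ 2.6  -0.6   2.97]
-51.0 23.52 207.67 [ 1.82 -0.8   2.91]
-52.5 23.78 206.17 [ 2.32 -1.42  3.08]
-54.0 24.05 204.69 [ 2.14 -1.16  2.93]
-55.5 24.32 203.16 [ 1.98 -0.56  2.87]
-57.0 24.58 201.67 [ 2.38 -0.34  2.79]
-58.5 24.85 200.18 [ 2.03 -0.39  2.6 ]
-60.0 25.12 198.67 [ 2.23 -0.35  2.6 ]
-61.5 25.38 197.17 [ 2.45 -1.75  2.38]
-63.0 25.65 195.68 [ 3.13 -0.99  2.54]
-64.5 25.92 194.16 [ 2.48 -0.27  2.74]
-66.0 26.18 192.68 [ 2.4  -0.77  2.74]
-67.5 26.45 191.16 [ 2.45 -1.06  2.46]
-69.0 26.72 189.67 [ 2.46 -0.5   2.97]
-70.5 26.98 188.18 [ 2.44 -0.73  2.96]
-72.0 27.25 186.66 [ 1.65 -1.11  2.9 ]
-73.5 27.52 185.18 [ 2.23 -0.94  2.54]
-75.0 27.78 183.67 [ 2.07 -0.56  3.19]
-76.5 28.05 182.17 [ 2.24 -0.38  2.98]
-78.0 28.32 180.65 [ 2.27 -0.58  2.53]
-79.5 28.58 179.18 [ 2.2  -0.59  2.85]
-81.0 28.85 177.66 [ 2.76 -0.73  2.86]
-82.5 29.12 176.17 [ 2.47 -1.03  3.1 ]
-84.0 29.38 174.68 [ 2.32 -0.82  3.09]
-85.5 29.65 173.16 [ 2.04 -0.75  2.18]
-87.0 29.92 171.65 [ 1.7  -0.04  2.71]
-88.5 30.18 170.17 [ 2.85 -1.08  2.83]
-90.0 30.45 168.69 [ 2.41 -0.29  3.04]
-91.5 30.72 167.19 [ 2.5  -0.93  3.33]
-93.0 30.98 165.79 [ 2.   -0.48  3.29]
-94.5 31.25 164.61 [1.27 0.43 5.12]
-96.0 31.52 163.46 [-0.02  0.88  7.4 ]
STOP
[0.16 1.27 7.43]
```

```bash
python3 - <<'E'
from h import *
f0=np.load("f0.npy"); dz=float(np.load("dz.npy"))
for i in range(6):
    f=fz(5)-f0
    if f[2]>8.6: break
    dz-=min(.8,(9-f[2])*.6); env.line_to(tcp_for(20,dz),rate=10); print(dz,fz(5)-f0,env.state()["clock"])
for i in range(8):
    f=fz(10,.02)-f0; print(round(env.state()["clock"],2),f,env.state()["eef_pos"][2])
    e=9-f[2]
    if abs(e)>.6: dz-=np.clip(e*.4,-.4,.4); env.line_to(tcp_for(20,dz),rate=10)
np.save("dz.npy",dz)
snap("wrist","bed",(200,0,440,300),2); snap("scene","sc_bed",(150,100,310,220),5)
E
```

```text
-96.8 [-0.55  1.74  9.28] 31.9
32.11 [-0.61  1.97  8.88] 162.94518702906703
32.27 [-0.49  1.99  8.9 ] 162.96043429035203
32.44 [-0.47  1.92  9.27] 162.96269370518462
32.61 [-0.63  2.1   8.88] 162.94461997086665
32.77 [-0.52  1.82  9.01] 162.94363726615302
32.94 [-0.67  1.85  8.87] 162.9596439189598
33.11 [-0.5   1.99  9.16] 162.97480171336179
33.27 [-0.3   2.23  8.76] 162.95382994936764
```

View pics/bed.png

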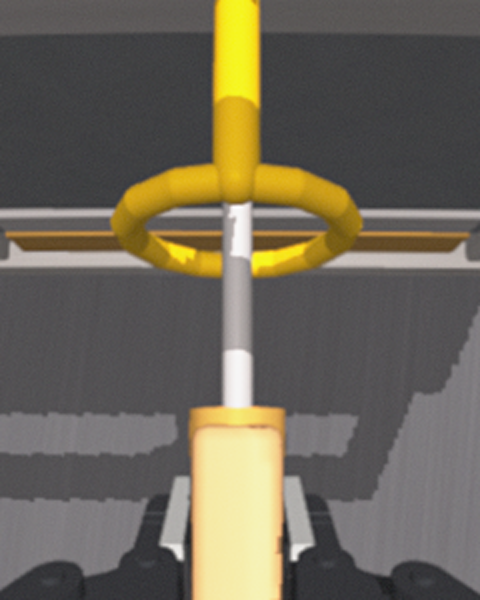

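View pics/sc_bed.png

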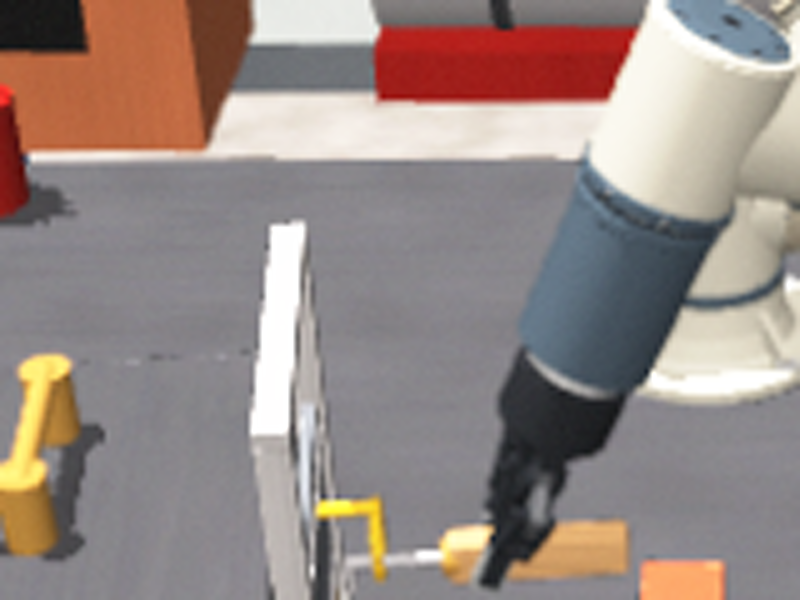

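```bash
python3 - <<'E'
from h import *
f0=np.load("f0.npy"); dz=float(np.load("dz.npy"))
env.line_to(tcp_for(20,dz+6),rate=10); print(env.state()["clock"],fz(4)-f0)
env.line_to(tcp_for(20,-67.5),rate=40); env.dwell(.1); print(env.state()["clock"],env.state()["eef_pos"],fz(4)-f0)
snap("wrist","unh",(200,0,440,300),2); snap("scene","sc_unh",(150,100,310,220),5)
E
```

```text
34.125 [ 0.18  0.25 -0.41]
34.9917 [ 542.08 -140.37  190.96] [-0.11  0.03 -0.71]
```

View pics/unh.png

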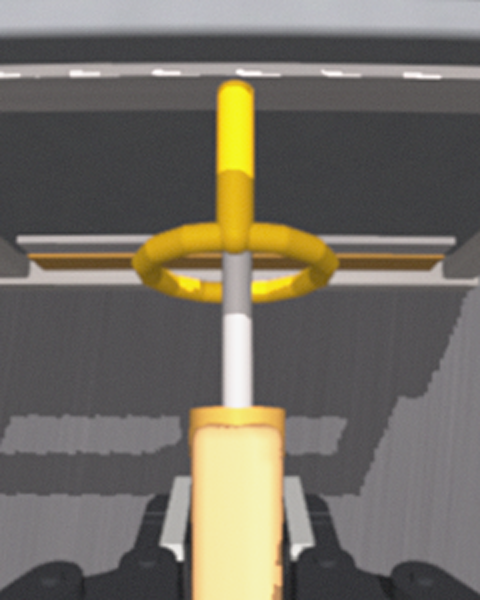

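View pics/sc_unh.png

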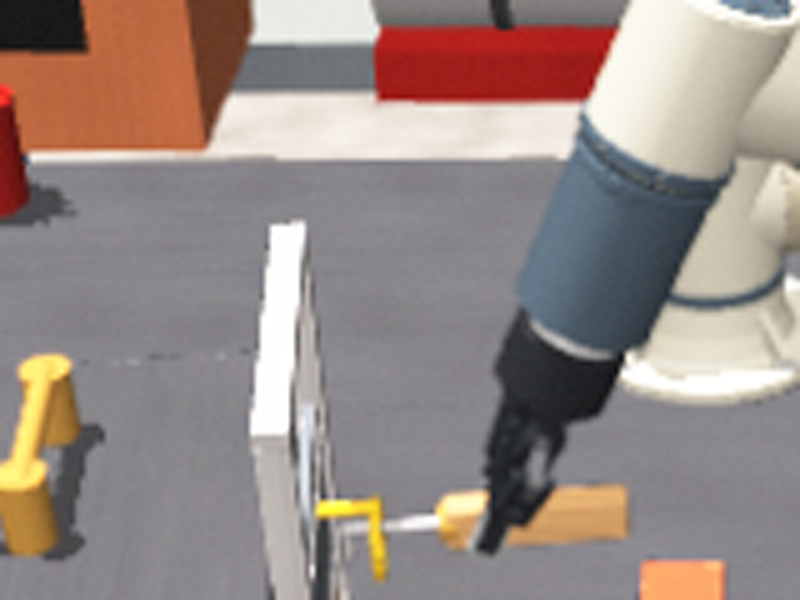

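```bash
python3 - <<'E'
from h import *
f0=np.load("f0.npy")
for s in (5,-15,-60):
    env.line_to(tcp_for(s,-67.5),rate=50); st=env.state(); d=st["contact_force"]-f0; print(s,st["clock"],d)
    if np.linalg.norm(d)>4: print("CONTACT"); break
else:
    env.line_to(tcp_for(-60,10),rate=200)
    env.move_ptp(G+[0,0,120],OR); env.line_to(G+[0,0,40],rate=120); env.dwell(.25); pr("hover")
    im,c=snap("wrist","held2"); print(proj(c,[G+[0,0,40]+99*np.r_[DR,0]]))
    a=cv2.imread("pics/held.png");b=cv2.imread("pics/held2.png")
    cv2.imwrite("pics/cmp.png",np.hstack([cv2.resize(i[70:340,240:400],None,fx=2,fy=2,interpolation=cv2.INTER_CUBIC) for i in(a,b)]))
E
```

```text
5 35.575 [ 1.59  0.63 -0.87]
-15 36.125 [ 0.28 -0.5  -0.11]
-60 37.175 [-0.61 -0.08 -0.58]
hover 39.88 [489.83 210.05 115.59] [ 0.24 -0.14 -0.84] [ 1.29 -0.29  0.01] 20.8
[[317.8   84.23]]
```

View pics/cmp.png

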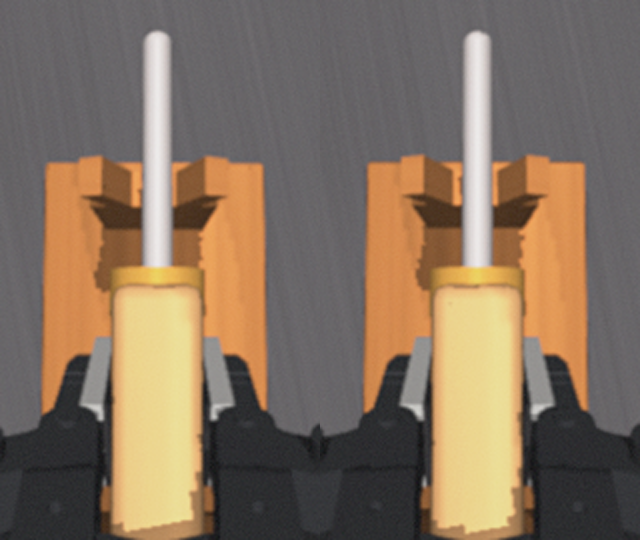

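```bash
python3 - <<'E'
from h import *
f0=np.load("f0.npy")
env.line_to(G+[0,0,8],rate=60); print(fz()-f0)
for z in (4,2,1,0.3,-.2):
    env.line_to(G+[0,0,z],rate=20); f=fz(5)-f0; print(z,env.state()["eef_pos"],f)
    if f[2]>3: break
env.gripper_to(40); env.dwell(.2); env.gripper_to(85); env.dwell(.2); pr("open")
env.line_to(G+[0,0,90],rate=120)
p,o=pose_for((488,210,75),260,.3,(-.17,-1)); env.move_ptp(p,o); env.dwell(.2)
im,c=snap("wrist","rk_end",(130,60,510,350),2); pr("view")
snap("top","top_end",(130,80,530,280),2);snap("scene","scene_end",(110,120,510,320),2)
print(proj(c,[G+99*np.r_[DR,0]]))
E
```

```text
[ 0.41 -0.29  0.09]
4 [489.63 209.77  79.05] [ 0.02 -0.21 -0.07]
2 [489.59 209.77  76.95] [-0.19 -0.52 -0.36]
1 [489.58 209.8   75.99] [ 0.36  0.04 -0.4 ]
0.3 [489.62 209.8   75.31] [0.16 0.16 0.04]
-0.2 [489.64 209.81  75.24] [-1.25  0.55  4.84]
open 43.45 [489.57 209.79  74.8 ] [-0.54  0.02 -0.07] [ 1.16 -0.16 -0.01] 84.99
view 44.9 [493.9  244.19 193.2 ] [ 0.1  -0.45  0.26] [ 0.86 -0.14 -0.02] 84.92
[[316.89  93.11]]
```

View pics/rk_end.png

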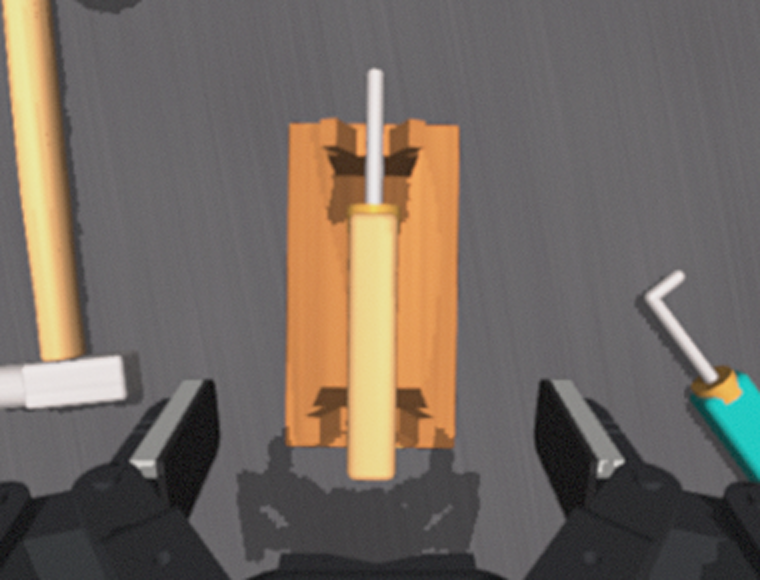

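View pics/scene_end.png

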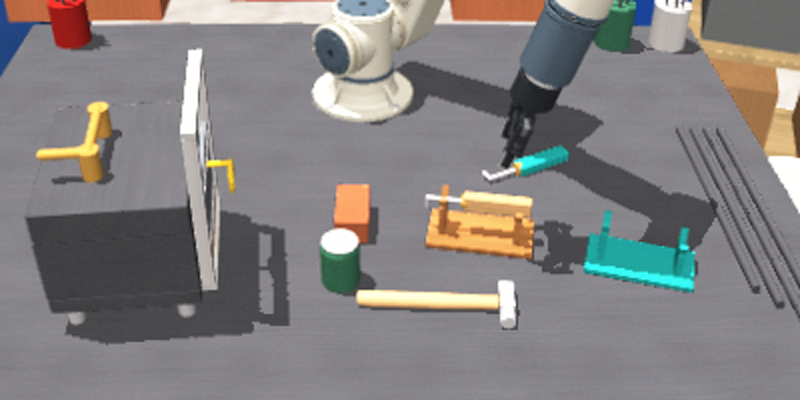

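```bash
python3 -c "
from plant import close_job,env
close_job(); print(env.state()['clock'])"
```

```text
the job is handed in; nothing more can be done
the job is handed in; nothing more can be done
```

The job is done and handed in at about 45 s on the clock: the forge door is down and bedded on its sill, and the hook rod is back in its wooden rack.

- **Pull:** I took the wooden-handled rod, not the turquoise one. I passed its hook through the ring without contact and drew the door down about 78 mm at 2–3 N. Landing showed as the pull rising to 7.4 N, and I then held 8.8–9.3 N for about 1.3 s. No reading passed 10 N.
- **Unhooking and return:** The door stayed down when I unhooked. The rod had not shifted in the grip, judged by matching pictures before and after. On setting down, the rod met the rack at about 5 N before I let go.
- **Last checks:** In the closing pictures the rod lies at the same pixels as at the start (bend within about 1 px). The ring sits where it was when the door bedded, and hammer, can and brick look unmoved. The gripper is open and clear of everything.
- **A disagreement:** I measured the ring at about 259 mm at the start, below the 271–291 mm given for a fully raised door. The tie bar came out at the right height and the scene and top cameras agreed on the ring, so I took it that the door began partly lowered. Because of that I cannot state the exact landing travel.
- **Side force:** During the slide the readings also showed a side force of about 2 N, well inside the limit.

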